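# Chuck the countersink and tighten the collet nut

## Task

Take the countersink - the cutter with the red sleeve and the cone head - out of the wooden rack and set it shank down, fully home, in the open collet chuck on the bench. Let go of it, then swing the orange-handled lever of the chuck's nut clockwise (seen from above) up to its stop so that the collet grips the tool, and let go of the lever.

Things in the scene. Friction and masses are not known exactly. Their poses are not given: they have to be found in the camera images.
- countersink: Round tool, z along its axis; origin: underside of its steel flange (36 dia, z 0 to 4). Below: shank 16 dia to z -40, last 10 tapering to 6 dia. Above: red sleeve 26 dia, z 4 to 38 (grip about z 26), then a cone to z 56. 0.12 kg. Starts upright, flange on a wooden rack 50 high, in one of 3 holes 75 apart; like cutters (green sleeve, ball; yellow, flat) fill the others.
- chuck: Collet chuck fixed to the bench; origin: underside centre, on the bench, z up along the bore. Blue body, steel nose 46 dia, rim 70 above the origin: there the flange of a tool fully home lies. Bore 46 deep; 3 brass segments leave 24 dia at nut 0, close 6.7 per rad, and centre and grip a 16 shank from 1.2 rad. Nut 81 dia round the nose, 50 to 65 up.
- nut (a joint): Turn of the nut in rad, positive clockwise from above, about the vertical through the chuck's origin. Starts open between 0 and 0.3; firm stop, tight, at 1.35. About 2 N at the handle turns it, some 5 N as the collet grips; it stays where it is left.
- handle (a point): Centre of the orange upright handle at the end of the nut's lever: cylinder 22 dia, 54 tall, spinning freely on its pin, so the hand need not turn with it. It stands 110 from the nut's axis, centre 94 above the bench; below it the lever bar (12 dia, 57.5 above the bench) runs to the nut.
There are look-alikes about, which are no part of the job. Leave any pink look-alike of the countersink alone.

How it is judged:
On the way, in this order (a step that is already met when the one before it is completed fails the run):
1. the countersink stands fully home in the chuck and is let go (horizontal distance between countersink and chuck below 0.01 m and z of countersink in the frame of chuck below 0.076 m and angle between countersink's own z axis and vertical below 0.17 rad and contact force between the fingers and countersink below 0.1 N), for 0.2 s.
2. the nut is turned clockwise until the collet grips (value of joint nut above 1.2 rad), for 0.2 s.
At the end, for the whole second after the job is handed in: The countersink rests shank down in the chuck, released, upright within 10 degrees, within 10 mm of its axis, flange within 6 mm of the rim; the nut stands clockwise at 1.2 rad or more and the collet bears on the tool with over 4 N (value of joint nut above 1.2 rad and contact force between chuck and countersink above 4 N and horizontal distance between countersink and chuck below 0.01 m and z of countersink in the frame of chuck below 0.076 m and angle between countersink's own z axis and vertical below 0.17 rad and linear speed of countersink below 0.02 m/s); the robot touches nothing.
It also fails if it takes over 51 s, if anything falls off the work surface, if the arm or the gripper's body presses on something with over 40 N, if the wrist force passes 120 N, or if a joint passes its speed limit or range.

## Robot

A 6-joint arm with a two-finger parallel gripper is mounted at the origin on the work surface. World frame = base frame: x ahead of the robot, y to its left, z up, the work surface at z = 0. Lengths are in m, angles in rad, forces in N, time in s.
With the tool pointing down it reaches from about 0.4 to 0.925 m from the base axis. Payload 12.5 kg.
Tool frame: the origin (TCP) lies at the very end of the fingers, on their centre line; the grasp point (between the pads) lies 19 mm behind it (grasp_offset is the distance from the TCP to the grasp point, in m); z points along the fingers, y is the direction in which the jaws open and shut (so a half turn about z gives the same grasp; the last joint's range is limited). The gripper opens to 95 mm and grips with 3 to 60 N. Pads are 20 mm wide; open, the fingers measure 119 mm over their backs; the gripper's body (75 mm by 180 mm) begins 59 mm behind the grasp point.
Start: joints at [-1.377, 0.491, 1.559, -0, 1.092, -0.106], TCP at [0.185, -0.597, 0.215] pointing down, gripper open.
Joint ranges: [-3.1, 3.1], [-0.84, 2.19], [0.05, 2.79], [-1.13, 4.28], [0.06, 2.93], [-2.69, 2.69]. Speed limits (rad/s): [2.22, 2.22, 2.79, 3.14, 3.14, 3.14].

## Interface

Orientations are given as a rotation vector (axis times angle).
In Python, from cell import observe, read_camera, camera_info, job_done, grasp_offset gives the robot as it stands.
- The arm moves only by the tool jog_arm, never from a script. Its arguments are lists of equal length, an entry for each row: "delta_pos": the shift along the tool's x, y, z as a fraction of full scale, a list of three; "twist": the turn, a rotation vector about the tool's x, y, z as a fraction of full scale, a list of three. In form: {"delta_pos": [[tx, ty, tz], ...], "twist": [[rx, ry, rz], ...]}. A call has 1 to 20 rows; each row shifts and turns the commanded pose from where the row before left it, along the tool's axes as they then stand; what a row does not reach is not made up. Full scale, the value 1, is 0.4 m for a shift and pi rad for a turn. A row lasts 1/10 s, in which the tool goes at most 50 mm and 8.59 degrees, less where a joint would pass 70% of its speed; a pose out of reach is approached as far as the arm can. A call with a number of a shift or a turn outside -1 to 1 is refused whole. A call with a gripper value outside its range is refused whole. "jaw" is the opening, from 0 (shut) to 1 (fully open), set as the call begins (left out, the last holds). The fingers move at their own pace and stop on an object; "grip_force" is the grip in N (left out, the last holds). Time passes only in rows, so rows that do not move let the fingers close. It gives the time, the measured TCP pose, the force and the opening at its end, in the units of the state.
- observe(): the state, without advancing time (a new reading comes with each control period).
- read_camera(name): name is "side" or "top"; returns (picture, depth): 384x512x3 uint8, red, green, blue; 384x512 float32, m along the optical axis (not along the pixel's ray), 0 where there is no reading.
- camera_info(name): a dict with "fx", "fy", "cx", "cy" (pixels), "R" (3x3) and "t" (3): a world point X has camera coordinates R X + t. Camera axes: x right, y down, z forward; pixel columns grow to the right and rows downward; lengths in m; the calibration is good to about 2 mm. A picture is of the moment at which its call begins. camera_info takes no time and is no camera call.
- job_done(): hands the job in, once; it reports no verdict.
The state is a dict: "time_s": time; "joint_pos": joint angles; "qvel": joint speeds; "joint_torque": joint torques, N m; "tool_pos": TCP position; "eef_rot": TCP orientation; "ft_force": force on the tool from outside, world axes, zero at the start; "wrist_torque": the same for the moment, N m; "finger_gap": opening from 0.0 (shut) to 1.0 (fully open).
Only numpy, scipy, OpenCV 4.12 (cv2) and the standard library are available. Lean on these libraries where they do the work, as an engineer would, in place of code of your own. Each camera call takes 0.05 s, during which the arm holds its last target. There are 200 camera calls.

## Working session

There is one attempt and no reset: what is moved stays moved. The work goes in short steps, Python scripts to look and compute and a tool call to move; the robot and the scene stay as the last step left them, time stands still between calls to the robot, and variables do not carry over. Pictures are saved under pics/ and viewed, about 8 in all and at most 12, crops included, and the job is handed in when it is done.

Besides the shell and the picture viewer there is one more tool, called after "Call:" as name(argument=value, ...) on one line, values as JSON. jog_arm: Moves the arm, as the interface text tells. Shift numbers are shares of 0.4 m and turn numbers shares of pi rad, none past 1 either way. Its arguments: {"type":"object","properties":{"delta_pos":{"type":"array"},"twist":{"type":"array"},"jaw":{"type":"number"},"grip_force":{"type":"number"}},"required":["delta_pos","twist"]}

```bash
mkdir -p pics
cat > h.py <<'E'
import numpy as np, cv2
from cell import *
def snap(n):
    p,d=read_camera(n); return p,d
def world(n,u,v,z):
    c=camera_info(n); R=np.array(c["R"]);t=np.array(c["t"])
    pc=np.array([(u-c["cx"])/c["fx"]*z,(v-c["cy"])/c["fy"]*z,z]).reshape(3,-1)
    return (R.T@(pc-t[:,None])).T
def cloud(n,d):
    v,u=np.mgrid[:d.shape[0],:d.shape[1]]
    return world(n,u.ravel(),v.ravel(),d.ravel()).reshape(*d.shape,3) if 0 else cl(n,d,u,v)
def cl(n,d,u,v):
    c=camera_info(n); R=np.array(c["R"]);t=np.array(c["t"])
    pc=np.stack([(u-c["cx"])/c["fx"]*d,(v-c["cy"])/c["fy"]*d,d],-1)
    return (pc-t)@R
def proj(n,X):
    c=camera_info(n); p=np.array(c["R"])@np.array(X)+np.array(c["t"])
    return c["fx"]*p[0]/p[2]+c["cx"],c["fy"]*p[1]/p[2]+c["cy"]
E
python3 - <<'E'
from h import *
for n in("top","side"):
    p,d=snap(n); np.savez(n+"0.npz",p=p,d=d); cv2.imwrite(f"pics/{n}0.png",cv2.resize(p[:,:,::-1],(800,600)))
    c=camera_info(n);print(n,c["fx"],-np.array(c["R"]).T@np.array(c["t"]),np.array(c["R"])[2])
s=observe();print(s,grasp_offset)
E
```

```text
top 349.20016538113134 [ 0.39799209 -0.01236453  0.79338118] [ 0.1402129   0.020218   -0.98991493]
side 449.1510379993754 [0.21186745 0.54645313 0.77682679] [ 0.28211608 -0.61282704 -0.73814195]
{'time_s': 0.1, 'joint_pos': array([-1.37660284e+00,  4.91551572e-01,  1.55934683e+00,  1.89833631e-05,
        1.09167601e+00, -1.05615252e-01]), 'qvel': array([-0.00080747, -0.00263192, -0.00175704,  0.00028098,  0.00125368,
       -0.00058036]), 'joint_torque': array([ 4.66918544e-03, -6.13619828e+01, -2.58606613e+01,  6.94659795e-02,
        4.69451118e-02, -4.27511031e-05]), 'tool_pos': array([ 0.18456679, -0.59693165,  0.21410204]), 'eef_rot': array([-3.10539236e+00, -4.69016483e-01,  4.18359719e-05]), 'ft_force': array([-0.48246577,  0.32609979, -0.88025244]), 'wrist_torque': array([-0.00603941, -0.02293374,  0.06585965]), 'finger_gap': 0.9983573475442387} 0.0188
```

View pics/top0.png

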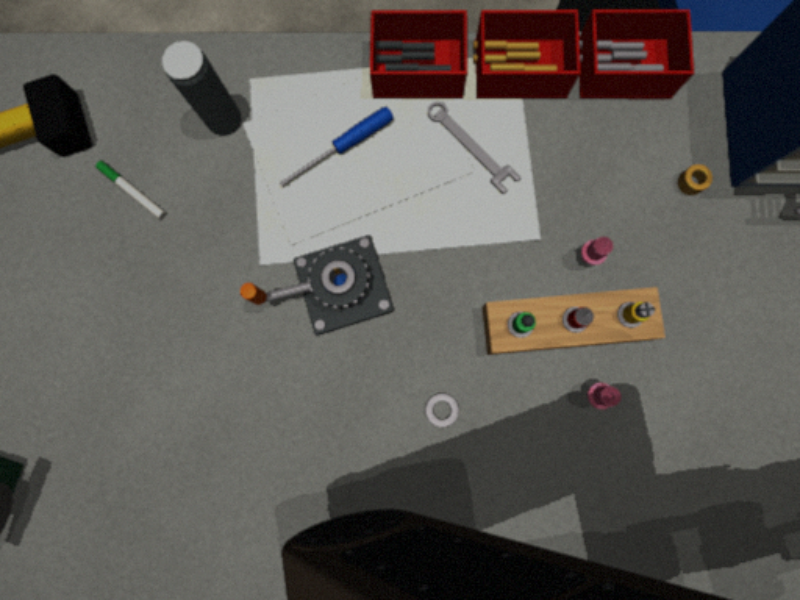

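View pics/side0.png

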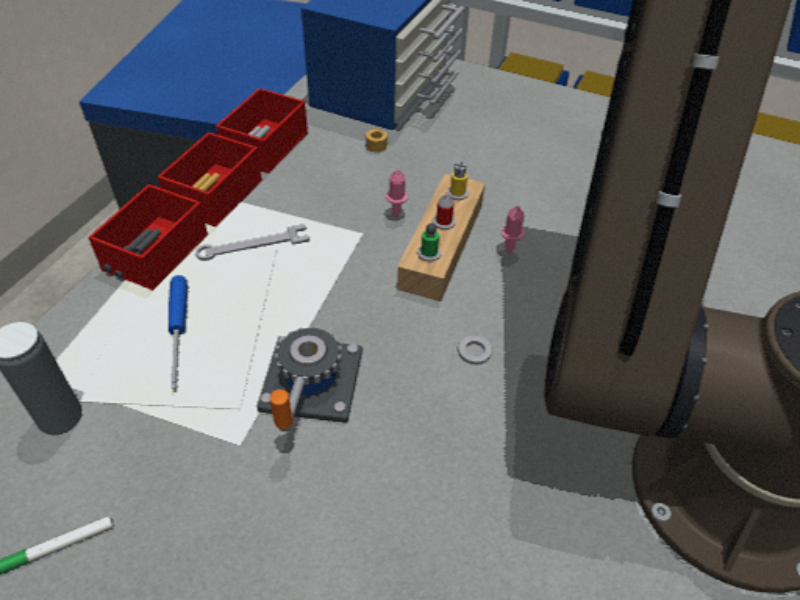

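The top view shows the red countersink mid-rack at (578,318), the chuck nose at (338,277) and the orange handle at (253,293). Pink decoys stand at (597,250) and (604,395). Next I'll measure positions.

```bash
cat >> h.py <<'E'
from scipy.optimize import least_squares
def fitc(P,r):
    P=P[:,:2]; f=least_squares(lambda c:np.hypot(*(P-c).T)-r,P.mean(0),loss="soft_l1",f_scale=.001)
    return f.x,np.median(abs(f.fun))
def hsv(p): return cv2.cvtColor(p,cv2.COLOR_RGB2HSV)
E
python3 - <<'E'
from h import *
np.set_printoptions(precision=4,suppress=True)
cols=dict(red=((0,4),(174,180)),green=((50,80),),yellow=((22,34),),orange=((6,17),),pink=((160,173),))
for n in("top","side"):
    f=np.load(n+"0.npz");p,d=f["p"],f["d"];C=cloud(n,d);H=hsv(p)
    print(n,"bench z",np.median(C[200:230,60:100,2]) )
    g=(d>0)
    for k,rs in cols.items():
        m=sum(((H[...,0]>=a)&(H[...,0]<=b)) for a,b in rs).astype(bool)&(H[...,1]>110)&(H[...,2]>50)&g&(C[...,0]>.3)&(C[...,0]<.75)&(C[...,2]>.03)&(C[...,2]<.14)&(abs(C[...,1])<.35)
        nl,L,st,ce=cv2.connectedComponentsWithStats(m.astype(np.uint8))
        for i in range(1,nl):
            if st[i,4]<15: continue
            P=C[L==i]; r=.011 if k=="orange" else .013
            print(k,st[i,4],ce[i],"med",np.median(P,0),"z",P[:,2].min(),P[:,2].max(),"fit",*fitc(P,r))
    # nose
    c0=np.array([338,277])/1.5625 if n=="top" else np.array([308,348])/1.5625
    v,u=np.mgrid[:384,:512]
    m=(np.hypot(u-c0[0],v-c0[1])<30)&g&(C[...,2]>.066)&(C[...,2]<.075)
    P=C[m]; print("rim",len(P),np.median(P,0),P.min(0),P.max(0))
    for _ in range(3):
        c=cv2.minEnclosingCircle(P[:,:2].astype(np.float32)*1000); print(c); break
    g2=m.astype(np.uint8)
    cs,_=cv2.findContours(g2,cv2.RETR_EXTERNAL,cv2.CHAIN_APPROX_NONE); cc=max(cs,key=len)[:,0]
    Q=C[cc[:,1],cc[:,0]]; print("outer fit .0225",fitc(Q,.0225))
E
```

```text
top bench z -0.000720760040114508
red 17 [368.5294 205.0588] med [ 0.4812 -0.2272  0.0827] z 0.06827606109127964 0.08723391271453164 fit [ 0.4876 -0.2388] 0.00033870033368748644
green 74 [334.2838 206.1892] med [ 0.4763 -0.1576  0.087 ] z 0.07363789885861048 0.10261360723877408 fit [ 0.4809 -0.1661] 0.0019715254661294
yellow 86 [405.9884 200.6395] med [ 0.4886 -0.3043  0.0848] z 0.04938462761280043 0.10817005047968463 fit [ 0.495  -0.3137] 0.0007434614288022567
orange 152 [161.5526 187.4605] med [0.5097 0.1876 0.1183] z 0.07119069175380095 0.12356674295899593 fit [0.5133 0.1918] 0.0010721601893964447
orange 2495 [364.9335 205.3495] med [ 0.4816 -0.2283  0.0493] z 0.030710494845671916 0.1064347202783171 fit [ 0.484  -0.2296] 0.04853045121401513
pink 187 [381.6417 159.4439] med [ 0.579  -0.2634  0.0723] z 0.04109960185258723 0.09586289878551611 fit [ 0.5852 -0.2711] 0.0016314790075172333
pink 166 [386.0964 253.2831] med [ 0.3853 -0.2646  0.0763] z 0.03971791245535227 0.09610643279674409 fit [ 0.3848 -0.2729] 0.0020801399465192683
rim 302 [0.5419 0.0852 0.0689] [0.5065 0.0456 0.066 ] [0
[... 571 characters left out ...]
559299021708 fit [ 0.4965 -0.3112] 0.0008647116809467875
orange 272 [179.4963 261.3272] med [0.5077 0.1985 0.1094] z 0.06115011140909739 0.12454533414667356 fit [0.5136 0.1928] 0.0005718679508137908
pink 113 [253.4779 120.9292] med [ 0.5797 -0.2599  0.065 ] z 0.03129971494836239 0.09226456581872487 fit [ 0.5866 -0.2691] 0.001337258160171769
pink 117 [328.3846 143.1111] med [ 0.3837 -0.2603  0.0696] z 0.03067726757041823 0.09491395964033997 fit [ 0.3868 -0.271 ] 0.0015824930693657275
rim 617 [0.5391 0.0894 0.068 ] [0.5004 0.047  0.066 ] [0.5825 0.1396 0.0742]
((536.0555419921875, 93.47605895996094), 46.898529052734375)
outer fit .0225 (array([0.541 , 0.0894]), np.float64(0.01287647471787439))
```

Call:
jog_arm(delta_pos=[[0,0,0],[0,0,0],[0,0,0],[0,0,0],[0,0,0],[0,0,0],[0,0,0],[0,0,0],[0,0,0],[0,0,0]], twist=[[0,0,-0.0436],[0,0,-0.0436],[0,0,-0.0436],[0,0,-0.0436],[0,0,-0.0436],[0,0,-0.0436],[0,0,-0.0436],[0,0,-0.0436],[0,0,-0.0436],[0,0,-0.0436]], jaw=0.6, grip_force=30)

```text
time_s: 1.1
tool_pos: [0.1846, -0.5969, 0.2143]
eef_rot: [-2.102, -2.334, -0.001]
ft_force: [-0.3, 0.2, 0.7]
finger_gap: 0.595
```

```bash
cat >> h.py <<'E'
from scipy.spatial.transform import Rotation as Ro
def plan(X,n=1,yaw=None):
    s=observe();R=Ro.from_rotvec(s["eef_rot"]);M=R.as_matrix()
    d=M.T@(np.array(X)-s["tool_pos"])
    print("t",round(s["time_s"],2),"tcp",s["tool_pos"].round(4),"z",M[:,2].round(4),"jaw yaw",np.degrees(np.arctan2(M[1,1],M[0,1])).round(2),"F",s["ft_force"].round(1),"gap",round(s["finger_gap"]*95,1),"j",s["joint_pos"].round(2))
    print("per row",n,(d/.4/n).round(4),"m",d.round(4))
E
python3 -c "
from h import *
plan([.4883,-.2378,.15],12)"
```

```text
t 1.1 tcp [ 0.1846 -0.5969  0.2143] z [-1.e-04  7.e-04 -1.e+00] jaw yaw 5.98 F [-0.3  0.2  0.7] gap 56.6 j [-1.38  0.49  1.56 -0.    1.09 -1.48]
per row 12 [0.0678 0.0707 0.0134] m [0.3255 0.3395 0.0645]
```

Call:
jog_arm(delta_pos=[[0.0678,0.0707,0.0134],[0.0678,0.0707,0.0134],[0.0678,0.0707,0.0134],[0.0678,0.0707,0.0134],[0.0678,0.0707,0.0134],[0.0678,0.0707,0.0134],[0.0678,0.0707,0.0134],[0.0678,0.0707,0.0134],[0.0678,0.0707,0.0134],[0.0678,0.0707,0.0134],[0.0678,0.0707,0.0134],[0.0678,0.0707,0.0134],[0,0,0],[0,0,0]], twist=[[0,0,0],[0,0,0],[0,0,0],[0,0,0],[0,0,0],[0,0,0],[0,0,0],[0,0,0],[0,0,0],[0,0,0],[0,0,0],[0,0,0],[0,0,0],[0,0,0]])

```text
time_s: 2.5
tool_pos: [0.4904, -0.2392, 0.15]
eef_rot: [-2.106, -2.33, 0.001]
ft_force: [0.1, 1.0, -0.2]
finger_gap: 0.603
```

```bash
python3 -c "
from h import *
plan([.4883,-.2378,.057],6)
p,d=snap('side');np.savez('s1.npz',p=p,d=d)
cv2.imwrite('pics/s1.png',cv2.resize(p[40:240,180:400,::-1],(660,600)))"
```

```text
t 2.5 tcp [ 0.4904 -0.2392  0.15  ] z [-7.e-04  2.e-04 -1.e+00] jaw yaw 5.77 F [ 0.1  1.  -0.2] gap 57.2 j [-0.57  0.46  1.83 -0.    0.86 -0.68]
per row 6 [ 0.0007 -0.0008  0.0387] m [ 0.0016 -0.0018  0.093 ]
```

View pics/s1.png

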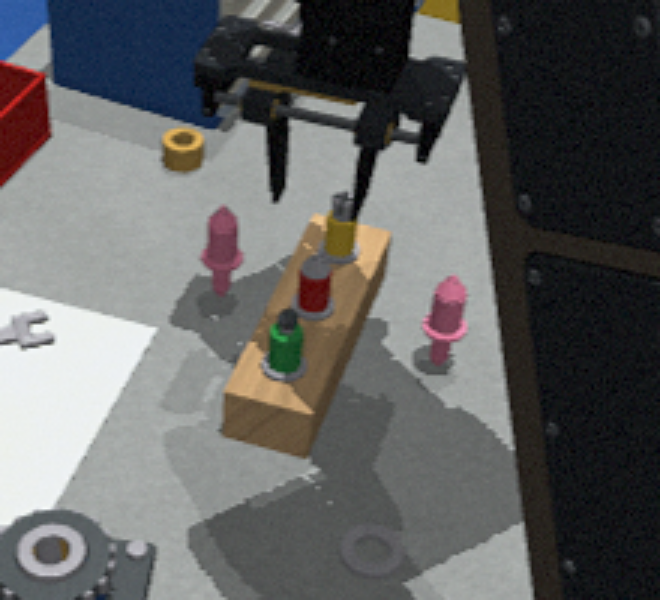

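The gripper is above the red tool with its jaws across the rack, and both pinks are clear. Next I'll descend and grip.

Call:
jog_arm(delta_pos=[[0.004,-0.0045,0.0387],[0,0,0.0387],[0,0,0.0387],[0,0,0.0387],[0,0,0.0387],[0,0,0.0387],[0,0,0],[0,0,0]], twist=[[0,0,0],[0,0,0],[0,0,0],[0,0,0],[0,0,0],[0,0,0],[0,0,0],[0,0,0]])

```text
time_s: 3.35
tool_pos: [0.4879, -0.2393, 0.0577]
eef_rot: [-2.111, -2.327, 0.0]
ft_force: [0.1, -0.7, -0.0]
finger_gap: 0.6
```

Call:
jog_arm(delta_pos=[[0,0,0],[0,0,0],[0,0,0],[0,0,0],[0,0,0],[0,0,0],[0,0,0],[0,0,0]], twist=[[0,0,0],[0,0,0],[0,0,0],[0,0,0],[0,0,0],[0,0,0],[0,0,0],[0,0,0]], jaw=0)

```text
time_s: 4.15
tool_pos: [0.4878, -0.2384, 0.0577]
eef_rot: [-2.108, -2.328, 0.001]
ft_force: [-4.4, -0.2, 5.9]
finger_gap: 0.269
```

```bash
python3 -c "
from h import *
plan([.4883,-.2378,.177],6)"
```

```text
t 4.15 tcp [ 0.4878 -0.2384  0.0577] z [-9.e-04  1.e-04 -1.e+00] jaw yaw 5.67 F [-4.4 -0.2  5.9] gap 25.6 j [-0.58  0.59  1.91 -0.    0.64 -0.67]
per row 6 [ 0.0002  0.0002 -0.0497] m [ 0.0005  0.0004 -0.1193]
```

Call:
jog_arm(delta_pos=[[0,0,-0.03],[0,0,-0.05],[0,0,-0.06],[0,0,-0.06],[0,0,-0.06],[0,0,-0.04],[0,0,-0.03],[0,0,0]], twist=[[0,0,0],[0,0,0],[0,0,0],[0,0,0],[0,0,0],[0,0,0],[0,0,0],[0,0,0]])

```text
time_s: 4.95
tool_pos: [0.4888, -0.2386, 0.1911]
eef_rot: [2.107, 2.326, 0.001]
ft_force: [0.6, -0.7, -1.3]
finger_gap: 0.27
```

```bash
python3 -c "
from h import *
plan([.5415,.0855,.165],12)"
```

```text
t 4.95 tcp [ 0.4888 -0.2386  0.1911] z [ 0.0024 -0.0016 -1.    ] jaw yaw 5.66 F [ 0.6 -0.7 -1.3] gap 25.6 j [-0.58  0.4   1.79  0.    0.95 -0.67]
per row 12 [0.0661 0.0176 0.0054] m [0.3174 0.0844 0.0257]
```

Call:
jog_arm(delta_pos=[[0.04,0.0106,0],[0.06,0.016,0],[0.07,0.0186,0],[0.075,0.02,0],[0.075,0.02,0.005],[0.075,0.02,0.01],[0.075,0.02,0.01],[0.075,0.02,0.01],[0.075,0.02,0.01],[0.07,0.0186,0.01],[0.06,0.016,0.009],[0.044,0.012,0],[0,0,0],[0,0,0],[0,0,0]], twist=[[0,0,0],[0,0,0],[0,0,0],[0,0,0],[0,0,0],[0,0,0],[0,0,0],[0,0,0],[0,0,0],[0,0,0],[0,0,0],[0,0,0],[0,0,0],[0,0,0],[0,0,0]])

```text
time_s: 6.45
tool_pos: [0.5409, 0.0856, 0.1635]
eef_rot: [-2.109, -2.328, 0.001]
ft_force: [1.0, -0.3, -1.1]
finger_gap: 0.269
```

Run:
```python
from h import *
np.set_printoptions(precision=4,suppress=True)
plan([.5415,.0855,.118],4)
for n,c0 in(("side",(308,348)),("top",(338,277))):
    p,d=snap(n);C=cloud(n,d);H=hsv(p);s=observe()["tool_pos"]
    m=((H[...,0]<5)|(H[...,0]>173))&(H[...,1]>110)&(H[...,2]>40)&(np.hypot(C[...,0]-s[0],C[...,1]-s[1])<.04)&(C[...,2]>.1)&(d>0)
    if m.sum()>10:P=C[m];print(n,"red",m.sum(),np.median(P,0),fitc(P,.013))
    m=(abs(C[...,2]-.0695)<.003)&(np.hypot(C[...,0]-.5415,C[...,1]-.0855)<.026)&(d>0)
    P=C[m];print(n,"rim",m.sum(),np.median(P,0))
    if n=="side": cv2.imwrite('pics/s2.png',cv2.resize(p[150:290,120:300,::-1],(720,560)))
```

```text
t 6.45 tcp [0.5409 0.0856 0.1635] z [-0.0007 -0.0002 -1.    ] jaw yaw 5.64 F [ 1.  -0.3 -1.1] gap 25.6 j [ 0.04  0.44  1.81 -0.    0.89 -0.06]
per row 4 [-0.0001  0.0004  0.0284] m [-0.0001  0.0006  0.0455]
side red 156 [0.5378 0.0988 0.1807] (array([0.5431, 0.0875]), np.float64(0.0006011057310941403))
side rim 252 [0.5404 0.0895 0.0707]
top rim 0 [nan nan nan]
  return _methods._mean(a, axis=axis, dtype=dtype,
  ret = um.true_divide(
```

View pics/s2.png

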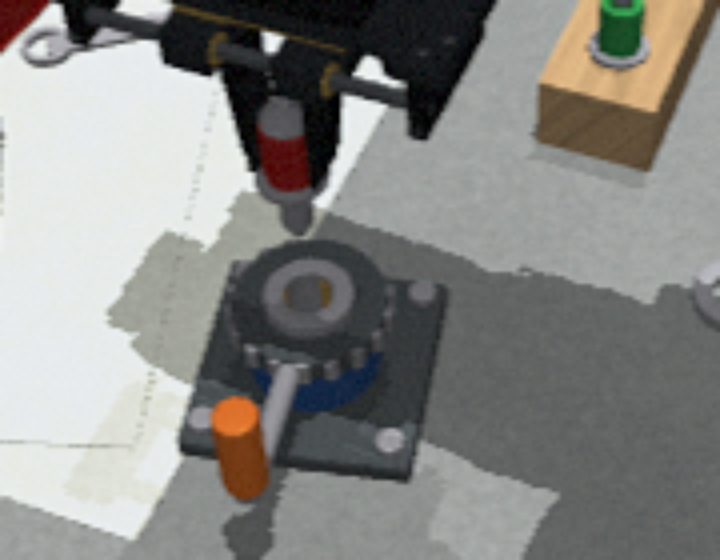

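Run:
```python
from h import *
def ray(n,u,v,z):
    c=camera_info(n);R=np.array(c["R"]);o=-R.T@np.array(c["t"])
    r=R.T@np.array([(u-c["cx"])/c["fx"],(v-c["cy"])/c["fy"],1]);return (o+r*(z-o[2])/r[2]).round(4)
for n,fn,x,y in(("side","side0.npz",308/1.5625,348/1.5625),("top","top0.npz",338/1.5625,277/1.5625)):
    f=np.load(fn);p=f["p"];x,y=int(x),int(y);w=24
    g=cv2.cvtColor(p,cv2.COLOR_RGB2GRAY)[y-w:y+w,x-w:x+w]
    best=None
    for th in(95,105,115,125):
        m=(g>th).astype(np.uint8);cs,_=cv2.findContours(m,cv2.RETR_EXTERNAL,cv2.CHAIN_APPROX_NONE)
        cs=[c for c in cs if cv2.pointPolygonTest(c,(w,w),False)>=0 and len(c)>=20]
        for c in cs:
            e=cv2.fitEllipse(c);u,v=e[0][0]+x-w,e[0][1]+y-w;print(n,th,(u,v),e[1],ray(n,u,v,.07))
print(ray("side",197,224.2,.07))
print("tip", proj("side",[.5409,.0856,.1165]), "crop",(np.array(proj("side",[.5409,.0856,.1165]))-[120,150])*4)
```

```text
side 95 (196.71868896484375, 222.86306190490723) (16.960020065307617, 22.691200256347656) [0.5414 0.0864 0.07  ]
side 105 (196.7159881591797, 222.9769287109375) (16.67076301574707, 22.354381561279297) [0.5413 0.0866 0.07  ]
side 115 (196.6986846923828, 222.9975471496582) (16.59261703491211, 22.05615234375) [0.5413 0.0867 0.07  ]
side 125 (196.6019687652588, 222.93942832946777) (16.498876571655273, 21.52417755126953) [0.5415 0.0867 0.07  ]
top 95 (215.99124145507812, 176.77086639404297) (19.711490631103516, 20.085735321044922) [0.5405 0.0855 0.07  ]
top 105 (215.96685028076172, 176.7352638244629) (19.18398094177246, 19.741336822509766) [0.5406 0.0856 0.07  ]
top 115 (215.90465927124023, 176.86804008483887) (18.621009826660156, 18.95908546447754) [0.5403 0.0857 0.07  ]
top 125 (216.00426864624023, 176.93446159362793) (18.338003158569336, 18.549062728881836) [0.5402 0.0855 0.07  ]
[0.5392 0.0891 0.07  ]
tip (np.float64(195.34165117789806), np.float64(207.61882013417812)) crop [301.36660471 230.47528054]
```

Call:
jog_arm(delta_pos=[[0,0,0.03],[0,0,0.03],[0,0,0.03],[0,0,0.02],[0,0,0.01],[0,0,0]], twist=[[0,0,0],[0,0,0],[0,0,0],[0,0,0],[0,0,0],[0,0,0]])

```text
time_s: 7.15
tool_pos: [0.5411, 0.086, 0.1151]
eef_rot: [-2.109, -2.328, 0.001]
ft_force: [-0.3, -0.1, -0.7]
finger_gap: 0.267
```

Call:
jog_arm(delta_pos=[[0,0,0.015],[0,0,0.015],[0,0,0.015],[0,0,0.015],[0,0,0.015],[0,0,0.01],[0,0,0]], twist=[[0,0,0],[0,0,0],[0,0,0],[0,0,0],[0,0,0],[0,0,0],[0,0,0]])

```text
time_s: 7.85
tool_pos: [0.541, 0.086, 0.0812]
eef_rot: [-2.109, -2.328, 0.001]
ft_force: [-0.1, -0.9, -0.6]
finger_gap: 0.265
```

Clean insertion with no contact force. About 3.5 mm remains.

Call:
jog_arm(delta_pos=[[0,0,0.004],[0,0,0.003],[0,0,0.002],[0,0,0]], twist=[[0,0,0],[0,0,0],[0,0,0],[0,0,0]])

```text
time_s: 8.25
tool_pos: [0.5413, 0.086, 0.0782]
eef_rot: [2.109, 2.328, -0.0]
ft_force: [-0.3, -0.0, -0.2]
finger_gap: 0.269
```

Call:
jog_arm(delta_pos=[[0,0,0],[0,0,0],[0,0,0],[0,0,0],[0,0,0]], twist=[[0,0,0],[0,0,0],[0,0,0],[0,0,0],[0,0,0]], jaw=0.6)

```text
time_s: 8.75
tool_pos: [0.5413, 0.086, 0.0782]
eef_rot: [2.109, 2.328, -0.0]
ft_force: [-0.1, -0.1, -0.3]
finger_gap: 0.588
```

Call:
jog_arm(delta_pos=[[0,0,-0.03],[0,0,-0.06],[0,0,-0.06],[0,0,-0.06],[0,0,-0.06],[0,0,-0.06],[0,0,0]], twist=[[0,0,0],[0,0,0],[0,0,0],[0,0,0],[0,0,0],[0,0,0],[0,0,0]])

```text
time_s: 9.45
tool_pos: [0.5424, 0.0861, 0.214]
eef_rot: [2.106, 2.325, 0.006]
ft_force: [0.2, 0.3, -0.3]
finger_gap: 0.596
```

Run:
```python
from h import *
np.set_printoptions(precision=4,suppress=True)
plan([.5415,.0855,.2],4)
p,d=snap("side");C=cloud("side",d);H=hsv(p)
m=((H[...,0]<5)|(H[...,0]>173))&(H[...,1]>110)&(H[...,2]>40)&(np.hypot(C[...,0]-.541,C[...,1]-.086)<.04)&(d>0)
P=C[m];print("red",m.sum(),np.median(P,0),P[:,2].min(),P[:,2].max(),fitc(P,.013))
m=(H[...,0]>5)&(H[...,0]<18)&(H[...,1]>130)&(np.hypot(C[...,0]-.5135,C[...,1]-.192)<.04)&(C[...,2]>.065)
P=C[m];print("handle",m.sum(),fitc(P,.011))
cv2.imwrite('pics/s3.png',cv2.resize(p[130:290,120:300,::-1],(675,600)))
```

```text
t 9.45 tcp [0.5424 0.0861 0.214 ] z [ 0.0057  0.0001 -1.    ] jaw yaw 5.66 F [ 0.2  0.3 -0.3] gap 56.6 j [ 0.04  0.38  1.75 -0.    1.   -0.06]
per row 4 [-0.0003 -0.0006  0.0087] m [-0.0005 -0.001   0.014 ]
red 153 [0.537  0.0987 0.0957] 0.066012017506812 0.4030514319967806 (array([0.5437, 0.0881]), np.float64(0.0006136048270228931))
handle 270 (array([0.5137, 0.1928]), np.float64(0.0006589504539773611))
```

View pics/s3.png

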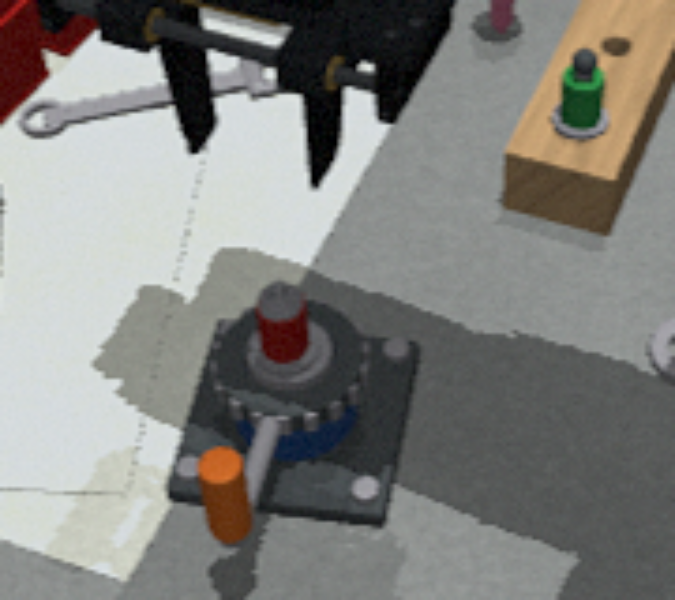

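The flange is seated on the rim and the fingers are clear. Now the lever: I'll straddle the handle with the jaws tangential.

Call:
jog_arm(delta_pos=[[0,0,0],[0,0,0],[0,0,0]], twist=[[0,0,-0.0247],[0,0,-0.0247],[0,0,0]], jaw=0.42)

```text
time_s: 9.8
tool_pos: [0.5408, 0.086, 0.2095]
eef_rot: [-1.92, -2.485, 0.001]
ft_force: [0.5, 0.6, 0.2]
finger_gap: 0.437
```

```bash
python3 -c "
from h import *
plan([.5135,.192,.2],5)"
```

```text
t 9.8 tcp [0.5408 0.086  0.2095] z [-1.3e-03 -2.0e-04 -1.0e+00] jaw yaw 14.61 F [0.5 0.6 0.2] gap 41.5 j [ 0.04  0.39  1.76 -0.    1.   -0.22]
per row 5 [0.0548 0.0002 0.0048] m [0.1095 0.0003 0.0095]
```

Call:
jog_arm(delta_pos=[[0.054,0,0.002],[0.055,0,0.002],[0.055,0,0.002],[0.055,0,0.002],[0.055,0,0.002],[0,0,0.05],[0,0,0.05],[0,0,0.05],[0,0,0],[0,0,0]], twist=[[0,0,0],[0,0,0],[0,0,0],[0,0,0],[0,0,0],[0,0,0],[0,0,0],[0,0,0],[0,0,0],[0,0,0]])

```text
time_s: 10.8
tool_pos: [0.5137, 0.192, 0.1462]
eef_rot: [-1.924, -2.483, 0.001]
ft_force: [-0.1, -0.2, -0.1]
finger_gap: 0.418
```

Run:
```python
from h import *
plan([.5135,.192,.083],4)
p,d=snap("side")
cv2.imwrite('pics/s4.png',cv2.resize(p[130:290,120:300,::-1],(675,600)))
```

```text
t 10.8 tcp [0.5137 0.192  0.1462] z [-9.e-04 -3.e-04 -1.e+00] jaw yaw 14.47 F [-0.1 -0.2 -0.1] gap 39.7 j [ 0.24  0.47  1.82 -0.    0.85 -0.02]
per row 4 [ 0.     -0.0001  0.0395] m [ 0.     -0.0002  0.0632]
```

View pics/s4.png

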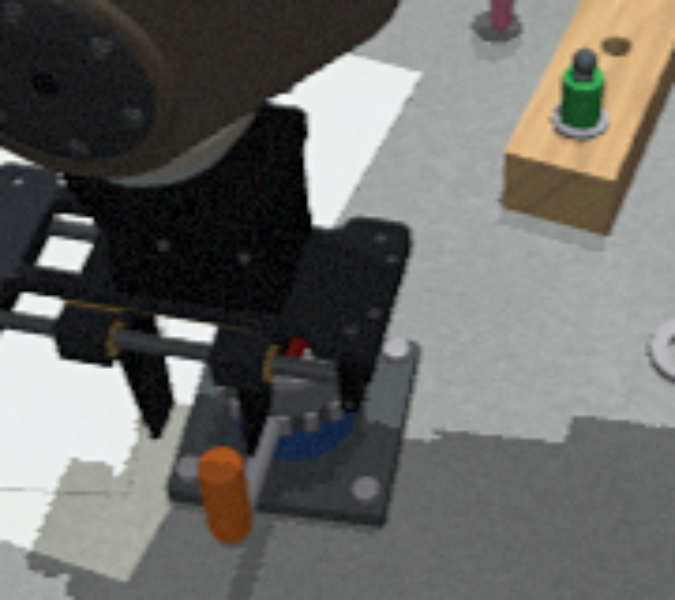

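The fingers sit either side of the handle. Next I'll descend and sweep clockwise.

Call:
jog_arm(delta_pos=[[0,0,0.039],[0,0,0.039],[0,0,0.039],[0,0,0.039],[0,0,0],[0,0,0]], twist=[[0,0,0],[0,0,0],[0,0,0],[0,0,0],[0,0,0],[0,0,0]])

```text
time_s: 11.45
tool_pos: [0.5142, 0.1921, 0.0847]
eef_rot: [1.922, 2.484, 0.001]
ft_force: [-0.9, -0.0, -0.1]
finger_gap: 0.417
```

Call:
jog_arm(delta_pos=[[-0.0004,0.0144,0],[-0.0004,0.0144,0],[-0.0004,0.0144,0],[-0.0004,0.0144,0],[-0.0004,0.0144,0],[-0.0004,0.0144,0],[-0.0004,0.0144,0],[-0.0004,0.0144,0],[-0.0004,0.0144,0],[-0.0004,0.0144,0]], twist=[[0,0,0.0167],[0,0,0.0167],[0,0,0.0167],[0,0,0.0167],[0,0,0.0167],[0,0,0.0167],[0,0,0.0167],[0,0,0.0167],[0,0,0.0167],[0,0,0.0167]])

```text
time_s: 12.45
tool_pos: [0.571, 0.1916, 0.0852]
eef_rot: [2.503, 1.898, 0.001]
ft_force: [-1.9, 1.2, -0.6]
finger_gap: 0.418
```

Run:
```python
from h import *
a=np.radians(104.6-30);plan([.541+.11*np.cos(a),.086+.11*np.sin(a),.083])
```

```text
t 12.45 tcp [0.571  0.1916 0.0852] z [ 8.e-04  2.e-04 -1.e+00] jaw yaw -15.64 F [-1.9  1.2 -0.6] gap 39.7 j [0.21 0.61 1.74 0.   0.79 0.49]
per row 1 [ 0.0004 -0.0022  0.0055] m [ 0.0002 -0.0009  0.0022]
```

Call:
jog_arm(delta_pos=[[-0.0004,0.0144,0],[-0.0004,0.0144,0],[-0.0004,0.0144,0],[-0.0004,0.0144,0],[-0.0004,0.0144,0],[-0.0004,0.0144,0],[-0.0004,0.0144,0],[-0.0004,0.0144,0],[-0.0004,0.0144,0]], twist=[[0,0,0.0167],[0,0,0.0167],[0,0,0.0167],[0,0,0.0167],[0,0,0.0167],[0,0,0.0167],[0,0,0.0167],[0,0,0.0167],[0,0,0.0167]])

```text
time_s: 13.35
tool_pos: [0.6158, 0.1666, 0.0852]
eef_rot: [2.878, 1.26, 0.001]
ft_force: [-1.5, 1.6, -0.6]
finger_gap: 0.417
```

Call:
jog_arm(delta_pos=[[-0.0002,0.0096,0],[-0.0002,0.0096,0],[0,0,0]], twist=[[0,0,0.0111],[0,0,0.0111],[0,0,0]])

```text
time_s: 13.65
tool_pos: [0.6217, 0.1609, 0.0849]
eef_rot: [2.919, 1.16, 0.002]
ft_force: [0.0, 0.2, 0.4]
finger_gap: 0.416
```

Call:
jog_arm(delta_pos=[[-0.0002,0.0096,0],[-0.0002,0.0096,0],[0,0,0]], twist=[[0,0,0.0111],[0,0,0.0111],[0,0,0]])

```text
time_s: 13.95
tool_pos: [0.6265, 0.1549, 0.084]
eef_rot: [2.958, 1.057, 0.001]
ft_force: [0.1, 0.7, -0.0]
finger_gap: 0.421
```

Run:
```python
from h import *
a=np.radians(104.6-65);plan([.541+.11*np.cos(a),.086+.11*np.sin(a),.083])
```

```text
t 13.95 tcp [0.6265 0.1549 0.084 ] z [ 6.e-04 -1.e-04 -1.e+00] jaw yaw -50.67 F [ 0.1  0.7 -0. ] gap 40.0 j [ 0.14  0.66  1.63 -0.    0.85  1.02]
per row 1 [ 0.0003 -0.0035  0.0024] m [ 0.0001 -0.0014  0.001 ]
```

Call:
jog_arm(delta_pos=[[-0.0002,0.0096,0],[-0.0002,0.0096,0]], twist=[[0,0,0.0111],[0,0,0.0111]])

```text
time_s: 14.15
tool_pos: [0.6308, 0.1492, 0.0839]
eef_rot: [-2.994, -0.952, 0.0]
ft_force: [-1.2, 1.6, 2.1]
finger_gap: 0.417
```

Call:
jog_arm(delta_pos=[[-0.0002,0.0096,0],[-0.0002,0.0096,0]], twist=[[0,0,0.0111],[0,0,0.0111]])

```text
time_s: 14.35
tool_pos: [0.6352, 0.1426, 0.0838]
eef_rot: [-3.025, -0.847, 0.0]
ft_force: [-1.1, 3.3, 2.8]
finger_gap: 0.421
```

Run:
```python
from h import *
a=np.radians(104.6-73);plan([.541+.11*np.cos(a),.086+.11*np.sin(a),.083])
p,d=snap("side");q,_=snap("top")
cv2.imwrite('pics/s5.png',np.hstack([cv2.resize(p[130:290,100:260,::-1],(400,400)),cv2.resize(q[100:260,100:260,::-1],(400,400))]))
```

```text
t 14.35 tcp [0.6352 0.1426 0.0838] z [-0.e+00  1.e-04 -1.e+00] jaw yaw -58.72 F [-1.1  3.3  2.8] gap 40.0 j [0.12 0.67 1.61 0.   0.86 1.14]
per row 1 [ 0.0004 -0.0029  0.002 ] m [ 0.0002 -0.0012  0.0008]
```

View pics/s5.png

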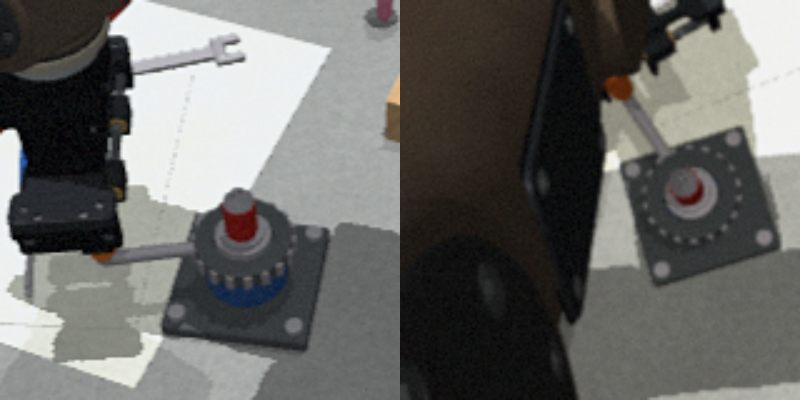

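The handle is following, and the force is up to about 3.5 N as the collet starts to grip. I'll continue to the stop.

Call:
jog_arm(delta_pos=[[-0.0002,0.0096,0],[-0.0002,0.0096,0]], twist=[[0,0,0.0111],[0,0,0.0111]])

```text
time_s: 14.65
tool_pos: [0.6387, 0.1361, 0.0837]
eef_rot: [-3.053, -0.741, 0.001]
ft_force: [-2.3, 2.6, 2.4]
finger_gap: 0.42
```

Call:
jog_arm(delta_pos=[[-0.0002,0.0096,0],[0,0.0048,0]], twist=[[0,0,0.0111],[0,0,0.0056]])

```text
time_s: 14.85
tool_pos: [0.6388, 0.1345, 0.0835]
eef_rot: [-3.066, -0.658, 0.007]
ft_force: [-16.4, 33.9, 7.1]
finger_gap: 0.424
```

Call:
jog_arm(delta_pos=[[0,0.0048,0],[0,0.0048,0]], twist=[[0,0,0.0056],[0,0,0.0056]])

```text
time_s: 15.05
tool_pos: [0.6387, 0.1339, 0.0835]
eef_rot: [-3.073, -0.605, 0.01]
ft_force: [-23.3, 52.3, 10.7]
finger_gap: 0.424
```

The stop is reached: force rises steeply and there is no more travel. I'll back off and lift.

Call:
jog_arm(delta_pos=[[0,-0.012,0],[0,-0.012,0],[0,-0.009,0],[0,0,0],[0,0,0]], twist=[[0,0,0],[0,0,0],[0,0,0],[0,0,0],[0,0,0]])

```text
time_s: 15.55
tool_pos: [0.638, 0.139, 0.0837]
eef_rot: [3.081, 0.61, 0.0]
ft_force: [-0.4, 0.5, 0.0]
finger_gap: 0.42
```

Run:
```python
from h import *
plan([.6387,.1361,.2])
```

```text
t 15.55 tcp [0.638  0.139  0.0837] z [ 2.e-04 -3.e-04 -1.e+00] jaw yaw -67.61 F [-0.4  0.5  0. ] gap 39.9 j [ 0.11  0.67  1.61 -0.    0.86  1.29]
per row 1 [-0.0012  0.0075 -0.2906] m [-0.0005  0.003  -0.1162]
```

Call:
jog_arm(delta_pos=[[0,-0.005,0],[0,0,-0.05],[0,0,-0.06],[0,0,-0.06],[0,0,-0.06],[0,0,-0.06],[0.07,0,-0.04],[0.07,0,0],[0.07,0,0],[0,0,0]], twist=[[0,0,0],[0,0,0],[0,0,0],[0,0,0],[0,0,0],[0,0,0],[0,0,0],[0,0,0],[0,0,0],[0,0,0]])

```text
time_s: 16.55
tool_pos: [0.7165, 0.174, 0.2149]
eef_rot: [3.082, 0.611, 0.001]
ft_force: [-0.3, -0.4, -0.4]
finger_gap: 0.424
```

Run:
```python
from h import *
plan([.64,.139,.2])
p,d=snap("side");C=cloud("side",d);H=hsv(p)
m=((H[...,0]<5)|(H[...,0]>173))&(H[...,1]>110)&(H[...,2]>40)&(np.hypot(C[...,0]-.541,C[...,1]-.086)<.04)&(C[...,2]<.14)
P=C[m];print("red",m.sum(),np.median(P,0),fitc(P,.013))
m=(H[...,0]>5)&(H[...,0]<18)&(H[...,1]>130)&(abs(np.hypot(C[...,0]-.541,C[...,1]-.086)-.11)<.025)&(C[...,2]>.065)&(C[...,2]<.14)
c=fitc(C[m],.011);v=c[0]-[.5412,.0865];v2=np.array([.5136,.1928])-[.5412,.0865];print("handle",m.sum(),c,"turned",np.arctan2(v2[1],v2[0])-np.arctan2(v[1],v[0]))
cv2.imwrite('pics/s6.png',cv2.resize(p[100:300,80:320,::-1],(720,600)))
```

```text
t 16.55 tcp [0.7165 0.174  0.2149] z [ 4.e-04 -0.e+00 -1.e+00] jaw yaw -67.57 F [-0.3 -0.4 -0.4] gap 40.3 j [ 0.15  0.66  1.24 -0.    1.24  1.33]
per row 1 [-0.2103  0.008   0.0372] m [-0.0841  0.0032  0.0149]
red 139 [0.53461004 0.09721776 0.0933729 ] (array([0.54234909, 0.08693577]), np.float64(0.0005033804452403562))
handle 239 (array([0.63677797, 0.14381243]), np.float64(0.000837030384919989)) turned 1.2846743137169776
```

View pics/s6.png

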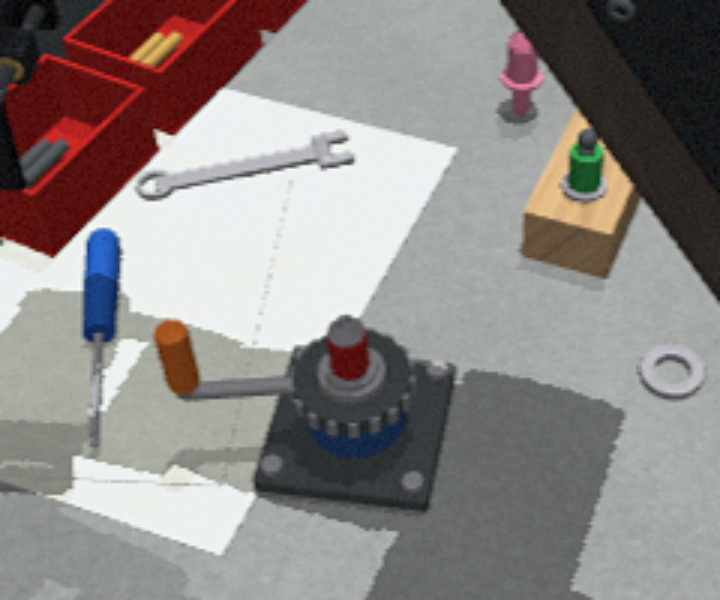

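The handle turned 1.28 rad on top of its starting angle (0 to 0.3), so the nut is above 1.2 and at its stop. The countersink is upright, seated and released, and the gripper is clear.

```bash
python3 -c "
from cell import *
print(job_done())"
```

```text
the job is handed in; nothing more can be done
None
```

I moved the countersink from the rack to the chuck, seated it fully home and let go. I then swung the lever clockwise to its stop, backed off, lifted clear and handed the job in at about 16.6 s.

- **Lever:** The camera shows the handle turned 1.28 rad from where it started. At the stop the force rose steeply to about 58 N at the wrist (limit 120 N), with no further travel.
- **Countersink:** In the side view it stands upright in the chuck with its flange on the rim. Its fitted centre is within about 2 mm of the chuck's axis, which is about the accuracy of the camera calibration.
- **Release:** The gripper was clear of everything, and the wrist force read under 1 N.
- **Not checked:** I had no way to measure the collet's grip force on the tool directly. It is inferred from the nut being at its stop.

None of the checks failed or disagreed beyond about 2 mm.

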